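# Release the latched key on the drying cabinet's control box

## Robot

A 6-joint arm with a two-finger parallel gripper is mounted at the origin on the work surface. World frame = base frame: x ahead of the robot, y to its left, z up, the work surface at z = 0. Lengths are in m, angles in degrees, forces in N, time in s.
With the tool pointing down it reaches from about 0.325 to 0.9 m from the base axis. Payload 6.1 kg.
Tool frame: the origin (TCP) lies midway between the tips of the shut fingers; the grasp point (between the pads) lies 19 mm behind it (bot.grasp_offset is the distance from the TCP to the grasp point, in m); z points along the fingers, y is the direction in which the jaws open and shut (so a half turn about z gives the same grasp; the last joint's range is limited). The gripper opens to 85 mm and grips with 20 to 120 N. Pads are 22 mm wide; open, the fingers measure 114 mm over their backs; the gripper's body (76 mm by 85 mm) begins 54 mm behind the grasp point. The pads swing forward as they close: fully open they stand 13 mm farther back than shut.
Start: joints at [65.655, 12.628, 87.462, -0, 79.91, -7.225], TCP at [0.184, 0.597, 0.231] pointing down, gripper open.
Joint ranges: [-170.65, 170.65], [-52.31, 119.04], [5.05, 147.46], [-71.25, 251.25], [11.57, 151.72], [-153.62, 153.62]. Speed limits (degrees/s): [147.25, 147.25, 172.46, 180, 180, 180].

## Interface

Orientations are given as a 3x3 rotation matrix whose columns are the frame's x, y, z axes.
In Python, from bench import bot gives the robot as it stands.
- The arm moves only by the tool servo_tool, never from a script. Its argument "commands" is a list that holds one entry, the list of rows, each a list of 5 numbers: the shift along the tool's x, y, z in m, then the turn about the tool's z in rad, then the opening in per cent of the stroke, from 0 (shut) to 100 (fully open). A call has 1 to 5 rows; each row is the pose to reach, as a shift and turn from the pose commanded when the call began, along the tool's axes at that moment; what a row does not reach only later rows make up. A row lasts 1/10 s, in which the tool goes at most 50 mm and 8.59 degrees, less where a joint would pass 70% of its speed; a pose out of reach is approached as far as the arm can. A call with a gripper value outside its range is refused whole. The fingers move at their own pace and stop on an object; "squeeze" is the grip in N (left out, the last holds). Time passes only in rows, so rows that repeat a pose let the fingers close. It gives the time, the measured TCP pose, the force and the opening at its end, in the units of the state.
- bot.read_state(): the state, without advancing time (a new reading comes with each control period).
- bot.capture(name): name is "side" or "top"; returns a dict with "color" (480x640x3 uint8, red, green, blue), "z_map" (480x640 float32, m along the optical axis (not along the pixel's ray), 0 where there is no reading), "intrinsics" (3x3 intrinsics, pixels), "k1" (the pictures are not rectified: a ray, as slopes to the right and down, at radius r is drawn at 1 + k1 r^2 times it, then the intrinsics apply), "extrinsics" (4x4, takes a point from camera to world coordinates). Camera axes: x right, y down, z forward; pixel columns grow to the right and rows downward; lengths in m; the calibration is good to about 2 mm. A picture is of the moment at which its call begins.
- bot.hand_in(): hands the job in, once; it reports no verdict.
The state is a dict: "clock": time; "qpos": joint angles; "joint_velocities": joint speeds; "joint_efforts": joint torques, N m; "position": TCP position; "tcp_rot": TCP orientation; "force": force on the tool from outside, world axes, zero at the start; "moment": the same for the moment, N m; "width": opening from 0.0 (shut) to 1.0 (fully open).
Only numpy, scipy, OpenCV 4.12 (cv2) and the standard library are available. Lean on these libraries where they do the work, as an engineer would, in place of code of your own. Each camera call takes 0.05 s, during which the arm holds its last target.

## Task

One of the four identical lamp keys on the drying cabinet's control box has been left latched down, and by eye you cannot tell which. Feel for it with light fingertip taps, then press that one firmly down until its catch lets go, and let it pop up. Do not latch any of the other three by pushing it in further than a light tap does, and leave the soldier, the cup and the paint pot where they stand.

Things in the scene. Friction and masses are not known exactly. Their poses are not given: they have to be found in the camera images.
- console: Grey control box of the drying cabinet, bolted down, 220 x 310 mm, 70 mm high; origin at the centre of its underside, z up. Four identical white key caps, each 40 mm (its x) by 26 mm (its y), stand in a row along its y axis at x = -20 mm, y = -82.5, -27.5, 27.5, 82.5 mm. They move straight down. One is latched at the start, the other three are free.
- key_a_top (a point): Top centre of one of the four key caps. The letters do NOT follow the order in the row and do not tell which key is latched. At the start the caps stand 20 to 25 mm proud of the box, unevenly and at random, so height does not tell it either: only the feel does.
- key_b_top (a point): Top centre of another key cap. How each FREE key behaves: it yields at once under a light tap, from about 0.8 N, by 1 mm for each further 0.6 N, and springs back when let go. Pushed in about 6.5 mm (5 N) or more it latches too, 6 mm down, and cannot be brought up again: the job is then spoilt. Its stop is 15 mm down.
- key_c_top (a point): Top centre of another key cap. How the LATCHED key behaves, whichever it is: firm, no movement below about 4.4 N; beyond that it goes down 1 mm per 0.6 N. About 7 mm down (near 10 N) its catch lets go for good; its stop is 9 mm down (11 N), and pushing on to it does no harm. Let go, it then rises to 6 mm above where it began.
- key_d_top (a point): Top centre of the remaining key cap; all four look and are sized alike, and any of the four may be the latched one.
- soldier: Bystander: loose painted wooden soldier, 132 mm tall, 42 mm wide body, standing on the table to the left of the control box (seen from the robot); origin at the centre of its foot.
- cup: Bystander: loose green wooden cup, 72 mm across, 90 mm tall, standing on the table to the right of the control box; origin at the centre of its underside.
- pot: Bystander: loose orange paint pot with a clear lid, 43 mm across, 37 mm tall, standing on the box's top behind the keys, at least 70 mm from the key row's centre line; origin at the centre of its underside.
Things that resemble listed ones, but are neither listed nor needed, are in the scene too. What is shaped like the part that bears key_b_top but brown or turquoise is not meant. What is shaped like the part that bears key_a_top but orange is not meant.

How it is judged:
By the outcome, as a careful person would: the job done as asked, in the order asked, and still so for the second after the job is handed in, with the robot touching nothing.
It also fails if it takes over 48 s, if anything falls off the work surface, if the arm or the gripper's body presses on something with over 40 N, if the wrist force passes 120 N, or if a joint passes its speed limit or range.

## Working session

There is one attempt and no reset: what is moved stays moved. The work goes in short steps, Python scripts to look and compute and a tool call to move; the robot and the scene stay as the last step left them, time stands still between calls to the robot, and variables do not carry over. Pictures are saved under pics/ and viewed, and the job is handed in when it is done.

Besides the shell and the picture viewer there is one more tool, called after ">>>" as name(argument=value, ...) on one line, values as JSON. servo_tool: Moves the arm, as the interface text tells. Its arguments: {"type":"object","properties":{"commands":{"type":"array","items":{"type":"array","items":{"type":"array","items":{"type":"number"}}}},"squeeze":{"type":"number"}},"required":["commands"]}

```bash
ls; mkdir -p pics; python3 - <<'E'
from bench import bot
import cv2,numpy as np
s=bot.read_state()
for k in s: print(k,np.round(s[k],4).tolist())
for n in("side","top"):
    c=bot.capture(n); cv2.imwrite(f"pics/{n}0.png",c["color"][:,:,::-1]); np.savez(f"{n}0.npz",**c)
    print(n,c["intrinsics"].tolist(),c["k1"],np.round(c["extrinsics"],4).tolist())
E
```

```text
pics
clock 0.0
qpos [65.6551, 12.6763, 87.5265, 0.0006, 79.9103, -7.2244]
joint_velocities [0.0307, 0.0645, -0.0128, 0.1025, -0.0531, 0.0959]
joint_efforts [-0.0004, -49.6913, -38.9388, -0.0003, 0.0114, 0.0]
position [0.1837, 0.5967, 0.2302]
tcp_rot [[-0.9557, 0.2944, -0.0008], [0.2944, 0.9557, -0.0018], [0.0003, -0.002, -1.0]]
force [-0.0649, 0.0524, -0.3231]
moment [-0.0173, -0.0208, -0.0193]
width 1.0006
side [[557.4201970899783, 0.0, 325.80887571737406], [0.0, 557.4201970899783, 239.143777601811], [0.0, 0.0, 1.0]] 0.017379625409022676 [[-0.9876, -0.0821, 0.1342, 0.4333], [-0.1572, 0.5419, -0.8256, 0.8176], [-0.005, -0.8365, -0.548, 0.5996], [0.0, 0.0, 0.0, 1.0]]
top [[579.1136506900189, 0.0, 318.166144551932], [0.0, 579.1136506900189, 243.90477796465098], [0.0, 0.0, 1.0]] -0.010968420166731696 [[0.0292, -0.9938, 0.1072, 0.4473], [-0.9994, -0.031, -0.0155, 0.0426], [0.0187, -0.1067, -0.9941, 0.9991], [0.0, 0.0, 0.0, 1.0]]
```

View pics/top0.png

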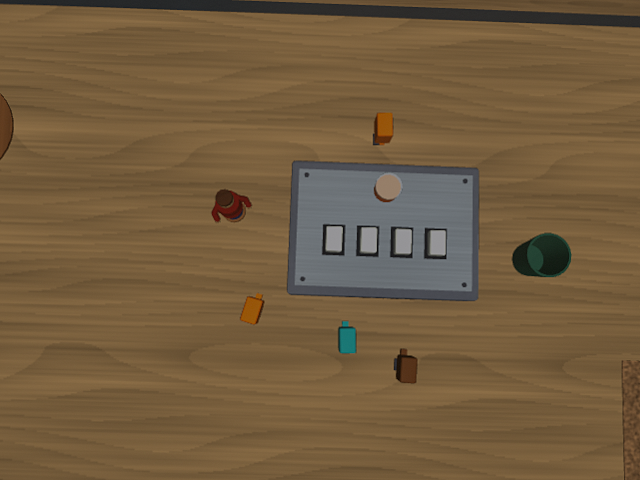

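View pics/side0.png

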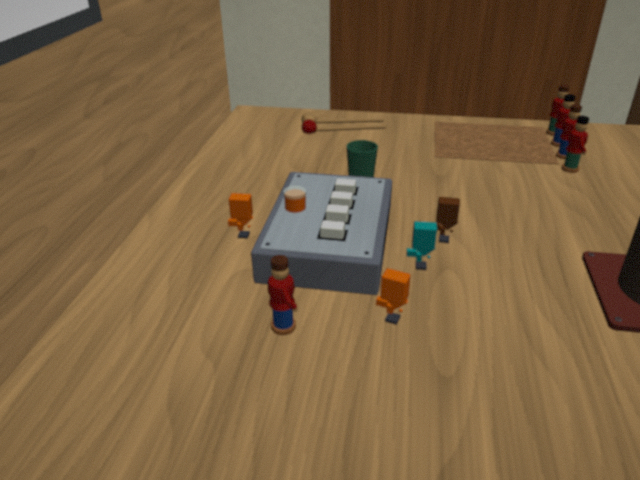

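The top view shows the four white caps on the box at about (334,239), (368,240), (402,242) and (436,243). The pot is at (388,187), the soldier at (231,205) and the cup at (545,256). The orange, brown and turquoise figures stand off the box and are not meant. Next I'll measure the caps and confirm them in a crop.

```bash
cat > h.py <<'E'
import numpy as np,cv2
def cloud(c):
    K=c["intrinsics"];k1=float(c["k1"]);z=c["z_map"]
    v,u=np.mgrid[0:480,0:640]
    xd=(u-K[0,2])/K[0,0];yd=(v-K[1,2])/K[1,1];x,y=xd.copy(),yd.copy()
    for _ in range(8):
        f=1+k1*(x*x+y*y);x,y=xd/f,yd/f
    P=np.stack([x*z,y*z,z],-1)
    E=c["extrinsics"];return P@E[:3,:3].T+E[:3,3]
E
python3 - <<'E'
import numpy as np,cv2
from h import *
for n in("top","side"):
    c=dict(np.load(n+"0.npz"));W=cloud(c);col=c["color"].astype(int);valid=c["z_map"]>0
    m=(col.min(2)>(150 if n=="top" else 130))&(col.max(2)-col.min(2)<30)&valid&(W[...,2]>.078)&(W[...,2]<.13)
    N,L,S,C=cv2.connectedComponentsWithStats(m.astype(np.uint8))
    for i in range(1,N):
        if S[i,4]<60: continue
        p=W[L==i]; top=np.median(p[:,2]); q=p[abs(p[:,2]-top)<.004]
        print(n,np.round(C[i]),S[i].tolist(),np.round((q[:,:2].max(0)+q[:,:2].min(0))/2,4),np.round(q.mean(0),4),np.round(top,4),np.round(np.ptp(q,axis=0),3))
    if n=="top":
        for nm,(u,v) in dict(pot=(388,187),sold=(225,200),cup=(545,256),box=(350,270)).items(): print(nm,W[v,u])
        cv2.imwrite("pics/crop0.png",cv2.resize(c["color"][150:310,280:490,::-1],None,fx=3.5,fy=3.5,interpolation=cv2.INTER_CUBIC))
E
```

```text
pot [ 0.63627143 -0.07797785  0.10929542]
sold [0.60320049 0.17204121 0.13235287]
cup [ 0.5447776  -0.36401574  0.01408056]
box [ 0.50693266 -0.0242807   0.06986695]
side [345. 182.] [335, 179, 21, 7, 126] [ 0.553  -0.1593] [ 0.5528 -0.1583  0.0904] 0.0905 [0.039 0.029 0.006]
side [295. 188.] [284, 186, 22, 7, 75] [ 0.6375 -0.0863] [ 0.6385 -0.0885  0.1066] 0.1066 [0.039 0.026 0.004]
side [341. 195.] [330, 192, 22, 8, 139] [ 0.5543 -0.1047] [ 0.5533 -0.1036  0.0908] 0.0909 [0.04  0.03  0.007]
side [337. 209.] [326, 205, 23, 9, 159] [ 0.5539 -0.0496] [ 0.5537 -0.0484  0.0928] 0.0929 [0.039 0.026 0.005]
side [332. 225.] [321, 221, 23, 10, 180] [0.5544 0.0047] [0.5541 0.0063 0.0912] 0.0912 [0.039 0.026 0.006]
```

View pics/crop0.png

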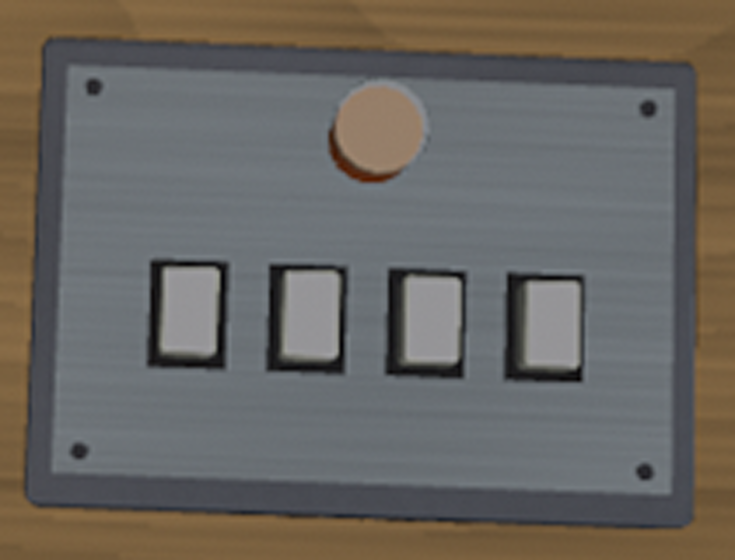

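The crop confirms the four white caps in a row. I'll move above the first key with the fingers shut and the tool turned square to the box.

>>> servo_tool(commands=[[[-0.034, -0.0295, 0, -0.06, 0], [-0.068, -0.059, 0, -0.12, 0], [-0.102, -0.0885, 0, -0.18, 0], [-0.136, -0.118, 0, -0.24, 0], [-0.17, -0.1475, 0, -0.3, 0]]])

```text
clock: 0.6
position: [0.3034, 0.4046, 0.2308]
tcp_rot: [[-1.0, -0.004, -0.0], [-0.004, 1.0, -0.001], [0.0, -0.001, -1.0]]
force: [1.5, -0.2, -0.4]
width: 0.142
```

>>> servo_tool(commands=[[[-0.025, -0.04, 0, 0, 0], [-0.05, -0.08, 0, 0, 0], [-0.075, -0.12, 0, 0, 0], [-0.1, -0.16, 0, 0, 0], [-0.125, -0.2, 0, 0, 0]]])

```text
clock: 1.1
position: [0.4287, 0.2047, 0.2311]
tcp_rot: [[-1.0, -0.001, -0.0], [-0.001, 1.0, 0.0], [0.0, 0.0, -1.0]]
force: [0.8, -0.1, 0.7]
width: 0.005
```

>>> servo_tool(commands=[[[-0.025, -0.04, 0, 0, 0], [-0.05, -0.08, 0.01, 0, 0], [-0.075, -0.12, 0.03, 0, 0], [-0.1, -0.16, 0.05, 0, 0], [-0.125, -0.2, 0.08, 0, 0]]])

```text
clock: 1.6
position: [0.5512, 0.0104, 0.1558]
tcp_rot: [[-1.0, -0.001, 0.002], [-0.001, 1.0, -0.0], [-0.002, -0.0, -1.0]]
force: [1.1, 0.7, 0.8]
width: -0.004
```

```bash
python3 - <<'E'
from bench import bot
import numpy as np,cv2
c=bot.capture("side");cv2.imwrite("pics/side1.png",c["color"][:,:,::-1])
s=bot.read_state();print(s["position"],s["force"],s["moment"],s["width"],s["tcp_rot"])
E
```

```text
[0.55077876 0.00562233 0.14980364] [-1.35554696 -4.58057966 -1.85200862] [-0.13584593  0.13032339  0.03498841] -0.0008149312860732887 [[-0.99999023  0.00208792 -0.0038963 ]
 [ 0.00209879  0.99999391 -0.00278811]
 [ 0.00389046 -0.00279626 -0.99998852]]
```

View pics/side1.png

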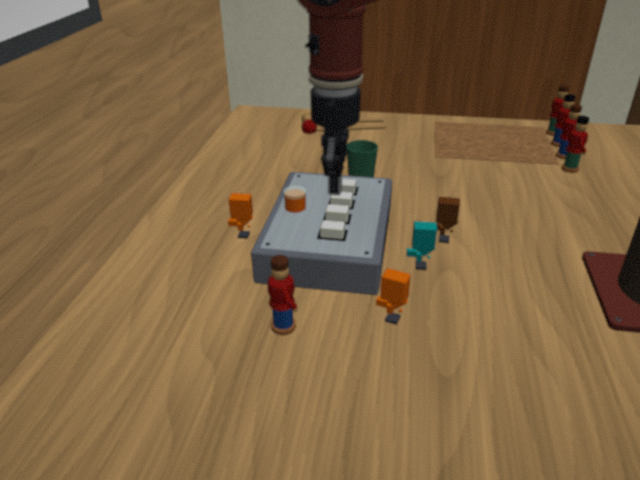

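The shut fingers are above the nearest key, with the tip at (334,190). Next I descend and let it settle to get a force baseline.

>>> servo_tool(commands=[[[-0.0015, 0, 0.015, 0, 0], [-0.0015, 0, 0.03, 0, 0], [-0.0015, 0, 0.04, 0, 0], [-0.0015, 0, 0.045, 0, 0], [-0.0015, 0, 0.048, 0, 0]]])

```text
clock: 2.15
position: [0.5509, 0.0136, 0.1075]
tcp_rot: [[-1.0, -0.003, -0.0], [-0.003, 1.0, 0.0], [0.0, 0.0, -1.0]]
force: [0.2, 0.8, 0.5]
width: -0.002
```

>>> servo_tool(commands=[[[0, 0, 0, 0, 0], [0, 0, 0, 0, 0], [0, 0, 0, 0, 0]]])

```text
clock: 2.45
position: [0.5518, 0.0127, 0.1085]
tcp_rot: [[-1.0, -0.001, 0.001], [-0.001, 1.0, -0.0], [-0.001, -0.0, -1.0]]
force: [-0.9, -0.4, -0.1]
width: -0.0
```

>>> servo_tool(commands=[[[0, 0, 0.001, 0, 0], [0, 0, 0.002, 0, 0], [0, 0, 0.003, 0, 0], [0, 0, 0.004, 0, 0], [0, 0, 0.004, 0, 0]]])

```text
clock: 2.95
position: [0.5511, 0.0126, 0.1034]
tcp_rot: [[-1.0, -0.001, -0.001], [-0.001, 1.0, 0.0], [0.001, 0.0, -1.0]]
force: [-0.1, -0.9, -0.4]
width: 0.001
```

>>> servo_tool(commands=[[[-0.002, -0.004, 0, 0, 0], [-0.002, -0.007, 0.001, 0, 0], [-0.002, -0.007, 0.002, 0, 0], [-0.002, -0.007, 0.003, 0, 0], [-0.002, -0.007, 0.004, 0, 0]]])

```text
clock: 3.45
position: [0.5532, 0.0056, 0.0996]
tcp_rot: [[-1.0, -0.001, -0.0], [-0.001, 1.0, 0.0], [0.0, 0.0, -1.0]]
force: [-0.0, -0.2, 0.2]
width: -0.0
```

>>> servo_tool(commands=[[[0, 0, 0.001, 0, 0], [0, 0, 0.002, 0, 0], [0, 0, 0.003, 0, 0], [0, 0, 0.004, 0, 0]]])

```text
clock: 3.85
position: [0.5533, 0.0056, 0.0956]
tcp_rot: [[-1.0, -0.001, 0.0], [-0.001, 1.0, -0.0], [-0.0, -0.0, -1.0]]
force: [-1.0, -0.3, 0.3]
width: 0.001
```

>>> servo_tool(commands=[[[0, 0, 0.001, 0, 0], [0, 0, 0.001, 0, 0]]])

```text
clock: 4.05
position: [0.5531, 0.0056, 0.0945]
tcp_rot: [[-1.0, -0.001, -0.0], [-0.001, 1.0, 0.0], [0.0, 0.0, -1.0]]
force: [-0.3, -0.0, 0.3]
width: 0.002
```

>>> servo_tool(commands=[[[0, 0, 0.001, 0, 0], [0, 0, 0.001, 0, 0]]])

```text
clock: 4.25
position: [0.5532, 0.0056, 0.0936]
tcp_rot: [[-1.0, -0.001, -0.0], [-0.001, 1.0, 0.0], [0.0, 0.0, -1.0]]
force: [-0.2, -0.1, -0.0]
width: -0.0
```

>>> servo_tool(commands=[[[0, 0, 0.001, 0, 0], [0, 0, 0.001, 0, 0]]])

```text
clock: 4.45
position: [0.5532, 0.0056, 0.0926]
tcp_rot: [[-1.0, -0.001, -0.0], [-0.001, 1.0, 0.0], [0.0, 0.0, -1.0]]
force: [-1.0, 0.6, 0.4]
width: -0.001
```

>>> servo_tool(commands=[[[0, 0, 0.001, 0, 0], [0, 0, 0.001, 0, 0]]])

```text
clock: 4.65
position: [0.5534, 0.0056, 0.0918]
tcp_rot: [[-1.0, -0.001, 0.0], [-0.001, 1.0, -0.0], [-0.0, -0.0, -1.0]]
force: [-0.2, -1.2, 0.5]
width: 0.003
```

>>> servo_tool(commands=[[[0, 0, 0.001, 0, 0], [0, 0, 0.001, 0, 0]]])

```text
clock: 4.85
position: [0.5534, 0.0056, 0.0908]
tcp_rot: [[-1.0, -0.001, 0.0], [-0.001, 1.0, -0.0], [-0.0, -0.0, -1.0]]
force: [0.4, -0.1, 2.3]
width: -0.002
```

>>> servo_tool(commands=[[[0, 0, 0, 0, 0]]])

```text
clock: 4.95
position: [0.5534, 0.0055, 0.0908]
tcp_rot: [[-1.0, -0.001, 0.0], [-0.001, 1.0, -0.0], [-0.0, -0.0, -1.0]]
force: [0.2, 0.1, 1.6]
width: 0.0
```

>>> servo_tool(commands=[[[0, 0, 0.0005, 0, 0], [0, 0, 0.0005, 0, 0]]])

```text
clock: 5.15
position: [0.5534, 0.0056, 0.0903]
tcp_rot: [[-1.0, -0.001, 0.0], [-0.001, 1.0, -0.0], [-0.0, -0.0, -1.0]]
force: [0.2, 0.4, 2.2]
width: -0.001
```

>>> servo_tool(commands=[[[0, 0, 0.001, 0, 0], [0, 0, 0.001, 0, 0]]])

```text
clock: 5.35
position: [0.5534, 0.0056, 0.0892]
tcp_rot: [[-1.0, -0.001, 0.0], [-0.001, 1.0, -0.0], [-0.0, -0.0, -1.0]]
force: [-0.7, -0.4, 3.2]
width: -0.002
```

>>> servo_tool(commands=[[[0, 0, 0, 0, 0]]])

```text
clock: 5.45
position: [0.5534, 0.0056, 0.0893]
tcp_rot: [[-1.0, -0.001, 0.0], [-0.001, 1.0, -0.0], [-0.0, -0.0, -1.0]]
force: [0.6, 0.5, 2.6]
width: -0.002
```

Key 1 yielded about 2.5 mm at about 2.7 N, so it is free. I'll lift and move to key 2.

>>> servo_tool(commands=[[[0, 0, -0.015, 0, 0], [0, 0, -0.02, 0, 0], [0, -0.02, -0.02, 0, 0], [0, -0.04, -0.02, 0, 0], [0, -0.0545, -0.02, 0, 0]]])

```text
clock: 5.95
position: [0.5537, -0.0499, 0.11]
tcp_rot: [[-1.0, -0.001, 0.001], [-0.001, 1.0, -0.0], [-0.001, -0.0, -1.0]]
force: [-0.0, 0.6, -0.4]
width: 0.002
```

>>> servo_tool(commands=[[[0, 0, 0.003, 0, 0], [0, 0, 0.006, 0, 0], [0, 0, 0.009, 0, 0], [0, 0, 0.012, 0, 0], [0, 0, 0.013, 0, 0]]])

```text
clock: 6.45
position: [0.5529, -0.0482, 0.0955]
tcp_rot: [[-1.0, -0.002, -0.001], [-0.002, 1.0, 0.0], [0.001, 0.0, -1.0]]
force: [-1.1, 0.2, 0.3]
width: -0.001
```

>>> servo_tool(commands=[[[0, 0, 0.001, 0, 0], [0, 0, 0.002, 0, 0]]])

```text
clock: 6.65
position: [0.5534, -0.0487, 0.0942]
tcp_rot: [[-1.0, -0.002, 0.0], [-0.002, 1.0, -0.0], [-0.0, -0.0, -1.0]]
force: [-0.2, 0.4, -0.1]
width: 0.002
```

>>> servo_tool(commands=[[[0, 0, 0.001, 0, 0], [0, 0, 0.001, 0, 0]]])

```text
clock: 6.85
position: [0.5534, -0.0488, 0.0933]
tcp_rot: [[-1.0, -0.001, 0.0], [-0.001, 1.0, 0.0], [-0.0, 0.0, -1.0]]
force: [0.2, 0.6, 1.5]
width: 0.001
```

>>> servo_tool(commands=[[[0, 0, 0.0005, 0, 0], [0, 0, 0.0005, 0, 0]]])

```text
clock: 7.05
position: [0.5535, -0.0489, 0.0929]
tcp_rot: [[-1.0, -0.001, 0.0], [-0.001, 1.0, 0.0], [-0.0, 0.0, -1.0]]
force: [-0.3, 0.4, 0.7]
width: -0.002
```

>>> servo_tool(commands=[[[0, 0, 0.0005, 0, 0], [0, 0, 0.0005, 0, 0]]])

```text
clock: 7.25
position: [0.5534, -0.0489, 0.0923]
tcp_rot: [[-1.0, -0.001, 0.0], [-0.001, 1.0, 0.0], [-0.0, 0.0, -1.0]]
force: [-1.2, 1.0, 1.5]
width: 0.004
```

>>> servo_tool(commands=[[[0, 0, 0.0005, 0, 0], [0, 0, 0.0005, 0, 0]]])

```text
clock: 7.45
position: [0.5534, -0.0489, 0.0918]
tcp_rot: [[-1.0, -0.001, 0.0], [-0.001, 1.0, 0.0], [-0.0, 0.0, -1.0]]
force: [-0.7, 1.3, 1.6]
width: -0.001
```

>>> servo_tool(commands=[[[0, 0, 0.0005, 0, 0], [0, 0, 0.0005, 0, 0]]])

```text
clock: 7.65
position: [0.5534, -0.0489, 0.0913]
tcp_rot: [[-1.0, -0.001, 0.0], [-0.001, 1.0, 0.0], [-0.0, 0.0, -1.0]]
force: [-0.7, 0.3, 2.1]
width: -0.001
```

Key 2 yielded about 2 mm at about 2 N, so it is free too. On to key 3.

>>> servo_tool(commands=[[[0, 0, -0.013, 0, 0], [0, 0, -0.02, 0, 0], [0, -0.02, -0.02, 0, 0], [0, -0.04, -0.02, 0, 0], [0, -0.055, -0.02, 0, 0]]])

```text
clock: 8.15
position: [0.5538, -0.1051, 0.1122]
tcp_rot: [[-1.0, -0.001, 0.001], [-0.001, 1.0, -0.001], [-0.001, -0.001, -1.0]]
force: [-0.3, -0.1, 1.2]
width: -0.005
```

>>> servo_tool(commands=[[[0, 0, 0.004, 0, 0], [0, 0, 0.008, 0, 0], [0, 0, 0.012, 0, 0], [0, 0, 0.015, 0, 0], [0, 0, 0.017, 0, 0]]])

```text
clock: 8.65
position: [0.5531, -0.1032, 0.0936]
tcp_rot: [[-1.0, -0.002, -0.001], [-0.002, 1.0, 0.0], [0.001, 0.0, -1.0]]
force: [-0.5, -1.0, -0.8]
width: -0.002
```

>>> servo_tool(commands=[[[0, 0, 0.001, 0, 0], [0, 0, 0.002, 0, 0]]])

```text
clock: 8.85
position: [0.5535, -0.1037, 0.0922]
tcp_rot: [[-1.0, -0.002, 0.0], [-0.002, 1.0, -0.0], [-0.0, -0.0, -1.0]]
force: [0.8, -0.2, -0.3]
width: -0.001
```

>>> servo_tool(commands=[[[0, 0, 0.0005, 0, 0], [0, 0, 0.001, 0, 0]]])

```text
clock: 9.05
position: [0.5535, -0.1039, 0.0914]
tcp_rot: [[-1.0, -0.001, 0.0], [-0.001, 1.0, 0.0], [-0.0, 0.0, -1.0]]
force: [-0.1, 1.0, 1.4]
width: -0.001
```

>>> servo_tool(commands=[[[0, 0, 0.0005, 0, 0], [0, 0, 0.0005, 0, 0]]])

```text
clock: 9.25
position: [0.5535, -0.1039, 0.0909]
tcp_rot: [[-1.0, -0.001, 0.0], [-0.001, 1.0, 0.0], [-0.0, 0.0, -1.0]]
force: [-0.5, 0.0, 1.4]
width: 0.0
```

>>> servo_tool(commands=[[[0, 0, 0.0005, 0, 0], [0, 0, 0.0005, 0, 0]]])

```text
clock: 9.45
position: [0.5535, -0.1039, 0.0903]
tcp_rot: [[-1.0, -0.001, 0.0], [-0.001, 1.0, -0.0], [-0.0, -0.0, -1.0]]
force: [-0.7, 0.9, 1.6]
width: 0.001
```

>>> servo_tool(commands=[[[0, 0, 0.0005, 0, 0], [0, 0, 0.0005, 0, 0]]])

```text
clock: 9.65
position: [0.5535, -0.1039, 0.0898]
tcp_rot: [[-1.0, -0.001, 0.0], [-0.001, 1.0, -0.0], [-0.0, -0.0, -1.0]]
force: [0.4, 0.5, 2.2]
width: -0.002
```

>>> servo_tool(commands=[[[0, 0, 0.0005, 0, 0], [0, 0, 0.0005, 0, 0]]])

```text
clock: 9.85
position: [0.5535, -0.1039, 0.0893]
tcp_rot: [[-1.0, -0.001, 0.0], [-0.001, 1.0, 0.0], [-0.0, 0.0, -1.0]]
force: [0.1, 0.9, 2.5]
width: -0.004
```

Key 3 is free as well, having yielded more than 2 mm at 2.5 N. Key 4 still has to be felt before I press it.

>>> servo_tool(commands=[[[0, 0, -0.013, 0, 0], [0, 0, -0.02, 0, 0], [0, -0.02, -0.02, 0, 0], [0, -0.04, -0.02, 0, 0], [0, -0.055, -0.02, 0, 0]]])

```text
clock: 10.35
position: [0.5539, -0.1601, 0.1103]
tcp_rot: [[-1.0, -0.001, 0.001], [-0.001, 1.0, -0.001], [-0.001, -0.001, -1.0]]
force: [0.6, -0.4, -0.7]
width: 0.0
```

>>> servo_tool(commands=[[[0, 0, 0.004, 0, 0], [0, 0, 0.008, 0, 0], [0, 0, 0.012, 0, 0], [0, 0, 0.015, 0, 0], [0, 0, 0.016, 0, 0]]])

```text
clock: 10.85
position: [0.5531, -0.1581, 0.0924]
tcp_rot: [[-1.0, -0.002, -0.001], [-0.002, 1.0, 0.001], [0.001, 0.001, -1.0]]
force: [-0.5, 0.6, 0.7]
width: -0.003
```

>>> servo_tool(commands=[[[0, 0, 0.001, 0, 0], [0, 0, 0.001, 0, 0]]])

```text
clock: 11.05
position: [0.5535, -0.1586, 0.0921]
tcp_rot: [[-1.0, -0.002, -0.0], [-0.002, 1.0, 0.0], [0.0, 0.0, -1.0]]
force: [-0.2, -0.8, -0.2]
width: -0.0
```

>>> servo_tool(commands=[[[0, 0, 0.0005, 0, 0], [0, 0, 0.001, 0, 0]]])

```text
clock: 11.25
position: [0.5536, -0.1589, 0.0914]
tcp_rot: [[-1.0, -0.001, 0.0], [-0.001, 1.0, -0.0], [-0.0, -0.0, -1.0]]
force: [0.7, 0.0, -0.0]
width: -0.003
```

>>> servo_tool(commands=[[[0, 0, 0.0005, 0, 0], [0, 0, 0.0005, 0, 0]]])

```text
clock: 11.45
position: [0.5536, -0.159, 0.0911]
tcp_rot: [[-1.0, -0.001, 0.0], [-0.001, 1.0, -0.0], [-0.0, -0.0, -1.0]]
force: [0.0, 0.1, 1.6]
width: 0.003
```

>>> servo_tool(commands=[[[0, 0, 0.0005, 0, 0], [0, 0, 0.0005, 0, 0]]])

```text
clock: 11.65
position: [0.5537, -0.159, 0.0907]
tcp_rot: [[-1.0, -0.001, 0.0], [-0.001, 1.0, -0.0], [-0.0, -0.0, -1.0]]
force: [-0.7, -0.3, 4.6]
width: 0.0
```

Key 4 is firm. Force jumped to 4.6 N with only about 0.4 mm of travel, where a free key would give about 1 N. It's the latched one, so I'll press it firmly.

>>> servo_tool(commands=[[[0, 0, 0.001, 0, 0], [0, 0, 0.002, 0, 0], [0, 0, 0.003, 0, 0], [0, 0, 0.004, 0, 0], [0, 0, 0.004, 0, 0]]])

```text
clock: 12.15
position: [0.5537, -0.159, 0.0869]
tcp_rot: [[-1.0, -0.001, 0.001], [-0.001, 1.0, -0.0], [-0.001, -0.0, -1.0]]
force: [-2.6, 0.8, 7.6]
width: 0.002
```

>>> servo_tool(commands=[[[0, 0, 0.001, 0, 0], [0, 0, 0.002, 0, 0], [0, 0, 0.003, 0, 0], [0, 0, 0.003, 0, 0]]])

```text
clock: 12.55
position: [0.5538, -0.159, 0.0843]
tcp_rot: [[-1.0, -0.001, 0.001], [-0.001, 1.0, -0.0], [-0.001, -0.0, -1.0]]
force: [-3.0, 1.7, 9.0]
width: -0.003
```

>>> servo_tool(commands=[[[0, 0, 0.001, 0, 0], [0, 0, 0.002, 0, 0], [0, 0, 0.0025, 0, 0], [0, 0, 0.0025, 0, 0]]])

```text
clock: 12.95
position: [0.5539, -0.1591, 0.0821]
tcp_rot: [[-1.0, -0.001, 0.001], [-0.001, 1.0, -0.0], [-0.001, -0.0, -1.0]]
force: [-4.1, 1.1, 11.5]
width: -0.001
```

>>> servo_tool(commands=[[[0, 0, 0.001, 0, 0], [0, 0, 0.002, 0, 0], [0, 0, 0.002, 0, 0], [0, 0, 0.002, 0, 0]]])

```text
clock: 13.35
position: [0.5542, -0.1592, 0.0818]
tcp_rot: [[-1.0, -0.001, 0.001], [-0.001, 1.0, -0.001], [-0.001, -0.001, -1.0]]
force: [-7.7, 3.3, 23.0]
width: 0.001
```

>>> servo_tool(commands=[[[0, 0, -0.005, 0, 0], [0, 0, -0.01, 0, 0], [0, 0, -0.02, 0, 0], [0, 0, -0.035, 0, 0], [0, 0, -0.05, 0, 0]]])

```text
clock: 13.85
position: [0.5532, -0.1588, 0.1294]
tcp_rot: [[-1.0, -0.001, -0.001], [-0.001, 1.0, 0.0], [0.001, 0.0, -1.0]]
force: [-0.1, -0.7, 0.1]
width: 0.001
```

>>> servo_tool(commands=[[[0, 0, -0.04, 0, 0], [0, 0.04, -0.08, 0, 0], [0, 0.08, -0.1, 0, 0], [0, 0.12, -0.1, 0, 0], [0, 0.16, -0.1, 0, 0]]])

```text
clock: 14.35
position: [0.554, 0.0024, 0.2315]
tcp_rot: [[-1.0, -0.001, 0.004], [-0.001, 1.0, -0.0], [-0.004, -0.0, -1.0]]
force: [-0.4, 0.3, -0.2]
width: 0.001
```

>>> servo_tool(commands=[[[0.03, 0.04, 0, 0, 0], [0.06, 0.08, 0, 0, 0], [0.09, 0.12, 0, 0, 0], [0.12, 0.16, 0, 0, 0], [0.15, 0.2, 0, 0, 0]]])

```text
clock: 14.85
position: [0.4017, 0.2022, 0.2297]
tcp_rot: [[-1.0, -0.001, 0.001], [-0.001, 1.0, 0.001], [-0.001, 0.001, -1.0]]
force: [0.1, 1.2, -0.2]
width: 0.003
```

>>> servo_tool(commands=[[[0.02, 0.04, 0, 0, 0], [0.04, 0.08, 0, 0, 0], [0.06, 0.12, 0, 0, 0], [0.08, 0.16, 0, 0, 0], [0.1, 0.2, 0, 0, 0]]])

```text
clock: 15.35
position: [0.3017, 0.4024, 0.2299]
tcp_rot: [[-1.0, -0.001, 0.001], [-0.001, 1.0, 0.001], [-0.001, 0.001, -1.0]]
force: [1.3, -0.7, -0.2]
width: 0.001
```

```bash
python3 - <<'E'
import numpy as np,cv2
from h import *
from bench import bot
for n in("top","side"):
    c=bot.capture(n);cv2.imwrite(f"pics/{n}2.png",c["color"][:,:,::-1]);c0=dict(np.load(n+"0.npz"))
    W=cloud(c);W0=cloud(c0)
    if n=="side":
        col=c["color"].astype(int)
        m=(col.min(2)>130)&(col.max(2)-col.min(2)<30)&(W[...,2]>.078)&(W[...,2]<.13)
        N,L,S,C=cv2.connectedComponentsWithStats(m.astype(np.uint8))
        for i in range(1,N):
            if S[i,4]<60: continue
            p=W[L==i];print(np.round(C[i]),np.round(np.median(p,axis=0),4))
    else:
        for nm,(u,v) in dict(pot=(388,187),sold=(225,200),cup=(545,256),k1=(334,239),k2=(368,240),k3=(402,242),k4=(437,243)).items(): print(nm,W[v,u].round(4),W0[v,u].round(4))
E
```

```text
pot [ 0.6369 -0.0784  0.1062] [ 0.6363 -0.078   0.1093]
sold [0.6031 0.172  0.1327] [0.6032 0.172  0.1324]
cup [ 0.5447 -0.3637  0.0148] [ 0.5448 -0.364   0.0141]
k1 [0.5536 0.0038 0.0931] [0.5535 0.0038 0.0933]
k2 [ 0.5536 -0.0499  0.0938] [ 0.5537 -0.05    0.0924]
k3 [ 0.5522 -0.1038  0.093 ] [ 0.5523 -0.1039  0.0919]
k4 [ 0.5519 -0.1585  0.0966] [ 0.5526 -0.1598  0.0909]
[345. 179.] [ 0.5524 -0.1577  0.0963]
[295. 188.] [ 0.639  -0.0883  0.1066]
[341. 195.] [ 0.5532 -0.1037  0.0909]
[337. 209.] [ 0.5536 -0.0482  0.0928]
[332. 225.] [0.5539 0.0055 0.0912]
```

View pics/side2.png

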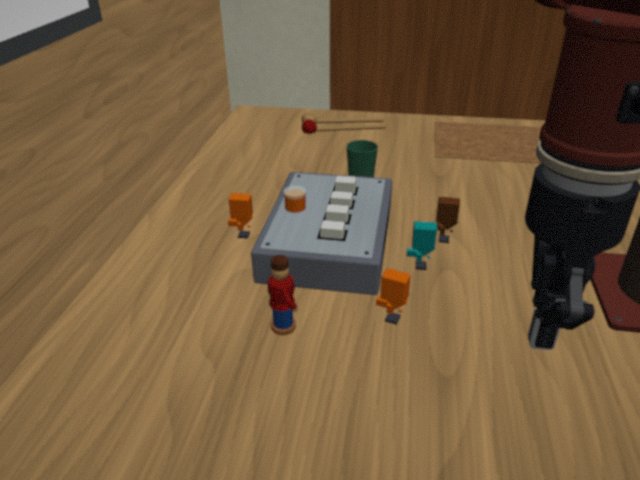

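The far key, at (345,179) in the side view, rose from 90.5 to 96.3 mm, matching the expected 6 mm. The other three caps are at their starting heights, and the soldier, cup and pot haven't moved. The arm is clear, so I'm handing in.

>>> servo_tool(commands=[[[0, 0, 0, 0, 0], [0, 0, 0, 0, 0], [0, 0, 0, 0, 0]]])

```text
clock: 15.75
position: [0.3035, 0.3999, 0.229]
tcp_rot: [[-1.0, 0.001, 0.0], [0.001, 1.0, -0.0], [-0.0, -0.0, -1.0]]
force: [1.2, -0.0, -0.2]
width: -0.002
```

```bash
python3 -c "
from bench import bot
print(bot.hand_in())"
```

```text
the job is handed in; nothing more can be done
None
```

The latched key was the rightmost one seen from the robot (y ≈ -0.159). I released it and handed the job in at 15.75 s.

- **Finding it:** the other three keys each yielded about 2–2.5 mm at 2–3 N, so they were free. The rightmost was firm, reaching 4.6 N with almost no travel.
- **Releasing it:** I pressed it about 9 mm down to its stop, where the wrist read 23 N, then let go.
- **Last checks:** by the side camera that cap rose from 90.5 to 96.3 mm, and the other three stayed within 0.1 mm of their starting heights. The soldier, cup and pot were where they started, and the arm was clear of everything.
- **Disagreement:** single-pixel depths from the top camera differed by up to about 3 mm for the pot and about 1.4 mm for keys 2 and 3. I took this as noise because the side view showed no change.

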